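# Close up the jeweller's drawers and stone tray

### The arm

A 7-joint arm with a two-finger parallel gripper is mounted at the origin on the work surface. World frame = base frame: x ahead of the robot, y to its left, z up, the work surface at z = 0. Lengths are in m, angles in rad, forces in N, time in s.
With the tool pointing down it reaches from about 0.425 to 0.925 m from the base axis. Payload 6.8 kg.
Tool frame: the origin (TCP) lies between the finger pads; the fingertips stand 11 mm ahead of it and the grasp point (between the pads) lies 8 mm behind it; z points along the fingers, y is the line along which they close (so a half turn about z gives the same grasp; the last joint's range is limited). The gripper opens to 85 mm and grips with 20 to 120 N. Pads are 22 mm wide; open, the fingers measure 114 mm over their backs; the gripper's body (76 mm by 85 mm) begins 54 mm behind the grasp point. The pads swing forward as they close: fully open they stand 13 mm farther back than shut.
Start: joints at [-1.348, 0.477, 0.022, 1.555, -0.011, 1.109, -0.083], TCP at [0.219, 0.638, 0.242] pointing down, gripper open.
Joint ranges: [-2.96, 2.96], [-0.34, 2.1], [-1.41, 1.46], [0.24, 2.44], [-1.37, 4.51], [0.17, 1.92], [-2.96, 2.96]. Speed limits (rad/s): [2.39, 2.39, 3.14, 3.14, 3.14, 3.14, 3.14].

### API

Orientations are given as a rotation vector (axis times angle).
In Python, from bench import r gives the robot as it stands.
- The arm moves only by the tool send_rows, never from a script. Its argument "deltas" is a list of rows, each an object of numbers: "dx", "dy", "dz": the shift along the world's x, y, z in mm; "rx", "ry", "rz": the turn, a rotation vector about the world's x, y, z in degrees. A call has 1 to 5 rows; each row is the pose to reach, as a shift and turn from the pose commanded when the call began; what a row does not reach only later rows make up. A row lasts 1/12 s, in which the tool goes at most 41.7 mm and 7.16 degrees, less where a joint would pass 70% of its speed; a pose out of reach is approached as far as the arm can. A call with a gripper value outside its range is refused whole. "jaw" is the finger opening in mm, from 0 to 85.4, set as the call begins (left out, the last holds). The fingers move at their own pace and stop on an object; "newtons" is the grip in N (left out, the last holds). Time passes only in rows, so rows that repeat a pose let the fingers close. It gives the time, the measured TCP pose, the force, the opening and the grip force at its end, in the units of the state.
- r.get_obs(): the state, without advancing time (a new reading comes with each control period).
- r.grab_frame(name): name is "side" or "top"; returns a dict with "frame" (384x512x3 uint8, blue, green, red), "z_map" (384x512 float32, m along the optical axis (not along the pixel's ray), 0 where there is no reading), "vertical_fov" (degrees; the focal length in pixels is half the picture's height over the tangent of half this angle, whatever the lens; pixels are square), "cx", "cy" (the principal point, pixels), "xyz" and "orientation" of the camera in the world. Camera axes: x right, y down, z forward; pixel columns grow to the right and rows downward; lengths in m; the calibration is good to about 2 mm. A picture is of the moment at which its call begins.
- r.hand_in(): hands the job in; it is judged then, once.
The state is a dict: "clock": time; "joints": joint angles; "qvel": joint speeds; "tau": joint torques, N m; "tcp_pos": TCP position; "orientation": TCP orientation; "contact_force": force on the tool from outside, world axes, zero at the start; "moment": the same for the moment, N m; "grip_width": finger opening in m; "gripper_force": force on a finger pad.
Only numpy, scipy, OpenCV 4.12 (cv2) and the standard library are available. Lean on these libraries where they do the work, as an engineer would, in place of code of your own. Each camera call takes 0.05 s, during which the arm holds its last target. There are 200 camera calls.

### The job

Close up the jeweller's bench: push both drawers of the grey chest fully home so that their fronts sit flush, and slide the blue cover of the wooden stone tray fully shut over the stones, in any order. Only push, gently and without slamming, with the fingertips or the outside of the fingers: leave the glue bottle, tape roll, burnisher and ring box undisturbed where they are.

Things in the scene. Friction and masses are not known exactly. Their poses are not given: they have to be found in the camera images.
- chest: grey steel chest fixed to the bench, 140 mm deep (its x) x 230 mm wide (its y) x 80 mm high, two drawers side by side with white fronts and brass knobs. Origin: centre of the underside; x points from the front into the chest, z up; yaw within 0.2 rad. Stands left or right, swapped with the tray. The shut fronts lie in the plane x = -70 mm of this frame.
- drawer_left (a joint): opening of the drawer on the chest's +y side (left as the robot sees it), in m: 0 = fully shut and flush, up to 0.1 = pulled out. Starts 0.025 to 0.06. Stays where left; sliding friction about 1.5 N, moving mass about 0.5 kg
- drawer_right (a joint): the same for the drawer on the chest's -y side
- drawer_left_face (a point): point on the outer front face of the left drawer, at the root of its knob: middle of its width, 46 mm above the bench; moves with the drawer, axes as the chest. The flat front is 108 mm wide, from 6 to 74 mm above the bench. The knob (16 mm across) stands out 22 mm from this point towards -x; push beside it, e.g. 30 mm to either side in y
- drawer_right_face (a point): the same for the right drawer
- tray: dark wooden stone tray fixed to the bench, 140 mm (its x) x 230 mm (its y). Origin: centre of the underside, z up, yaw within 0.2 rad. The stone well is in its -y half, a flat deck 45 mm high in its +y half, where the cover is parked when open. Brass guide strips along both x edges stand 6 mm above the deck, 124 mm apart.
- cover (a joint): position of the blue cover in m: 0 = fully shut over the well, grows as it slides open along the tray's +y, up to 0.1. Starts 0.05 to 0.088. It cannot lift off; stays where left, sliding friction about 1.5 N, mass about 0.3 kg
- cover_end (a point): centre of the cover's flat +y end face, 54 mm above the bench; moves with the cover, axes as the tray. Push here along the tray's -y to shut. The cover is a slab 120 mm (x) x 104 mm (y) x 16 mm thick, from 46 to 62 mm above the bench; the clear deck beyond its end is 45 mm high
- glue: small glue bottle with a red cap, 36 mm diameter, 80 mm high, loose, left of the chest and tray; leave alone. Origin: centre of its underside
- tape: roll of masking tape lying flat on top of the chest, 80 mm diameter, 20 mm high, loose (its top 100 mm above the bench); leave alone. Origin: centre of its underside
- burnisher: burnisher with a wooden handle, 170 mm long, lying loose beyond the chest and tray; leave alone. Origin: centre, at its underside
- ring_box: small purple ring box, 50 x 50 x 39 mm, loose, right of the chest and tray; leave alone. Origin: centre of its underside

How it is judged:
By the outcome, as a careful person would: the job done as asked, in the order asked, and still so for the second after the job is handed in, with the robot touching nothing.
It also fails if it takes over 58 s, if anything falls off the work surface, if the arm or the gripper's body presses on something with over 40 N, if the wrist force passes 120 N, or if a joint passes its speed limit or range.

## Working session

There is one attempt and no reset: what is moved stays moved. The work goes in short steps, Python scripts to look and compute and a tool call to move; the robot and the scene stay as the last step left them, time stands still between calls to the robot, and variables do not carry over. Pictures are saved under pics/ and viewed, at most 10 in all, crops included, and the job is handed in when it is done.

Besides the shell and the picture viewer there is one more tool, called after "Emit:" as a command line: name --argument value ..., lists and objects as JSON in quotes. send_rows: Moves the arm, as the interface text tells. Its arguments: {"type":"object","properties":{"deltas":{"type":"array","items":{"type":"object","properties":{"dx":{"type":"number"},"dy":{"type":"number"},"dz":{"type":"number"},"rx":{"type":"number"},"ry":{"type":"number"},"rz":{"type":"number"}}}},"jaw":{"type":"number"},"newtons":{"type":"number"}},"required":["deltas"]}

```bash
ls; mkdir -p pics; cat > h.py <<'E'
import numpy as np,cv2
from scipy.spatial.transform import Rotation as R
from bench import r
def grab(n):
    f=r.grab_frame(n)
    h=f["frame"].shape[0]; f["f"]=h/2/np.tan(np.radians(f["vertical_fov"])/2)
    o=np.array(f["orientation"]); f["R"]=R.from_rotvec(o).as_matrix() if o.size==3 else o
    z=f["z_map"]; v,u=np.mgrid[:z.shape[0],:z.shape[1]]
    P=np.stack([(u-f["cx"])/f["f"]*z,(v-f["cy"])/f["f"]*z,z],-1)
    f["P"]=P@f["R"].T+np.array(f["xyz"]); f["P"][z==0]=np.nan
    return f
E
python3 - <<'E'
from h import *
for n in("top","side"):
    f=grab(n); cv2.imwrite(f"pics/{n}0.png",f["frame"]); np.savez(f"{n}0.npz",P=f["P"],im=f["frame"])
    print(n,f["xyz"],f["orientation"],f["f"],f["cx"],f["cy"])
print(r.get_obs())
E
```

```text
pics
top [ 0.36943137 -0.01494123  1.25673011] [-2.14101608  2.06855727 -0.21324528] 495.65325028795513 255.46043613435438 189.44070452804033
side [0.55946816 0.76428886 0.78246895] [-0.08223438  2.84587644 -1.2623577 ] 398.805708233098 252.7459163739306 187.83238260757474
{'clock': 0.1, 'joints': array([-1.34807955,  0.4776923 ,  0.02235708,  1.5563299 , -0.01149646,
        1.10929144, -0.0830982 ]), 'qvel': array([-3.63688085e-04, -1.19761351e-03,  6.01790010e-04, -3.26339498e-03,
       -9.10074988e-04,  1.91891402e-06,  1.37520794e-03]), 'tau': array([ 3.83900246e-03, -5.97764182e+01,  1.61317628e+00, -2.81953597e+01,
        1.27425665e-02,  4.95242479e-03,  3.50657061e-06]), 'tcp_pos': array([0.21910514, 0.63792003, 0.24144963]), 'orientation': array([-5.17239645e-01, -3.09857852e+00,  2.49201860e-03]), 'contact_force': array([-0.2920366 , -0.00904536,  0.45065489]), 'moment': array([ 0.02047813,  0.01174069, -0.0122526 ]), 'gripper_force': 0.0, 'grip_width': 0.08523578957873872}
```

View pics/top0.png

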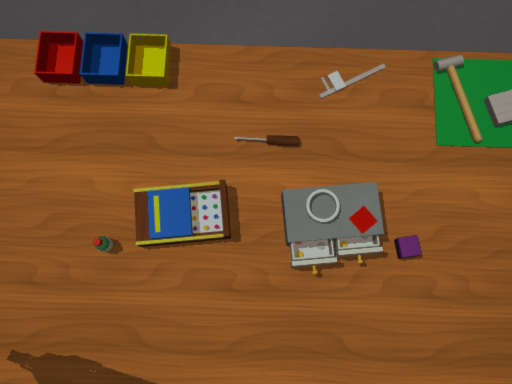

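View pics/side0.png

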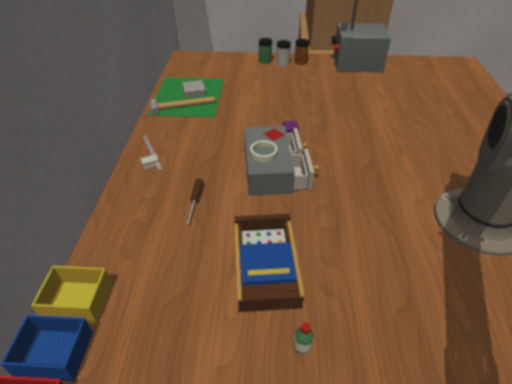

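The top view shows the tray at about (182,213) with its cover on the left of it. The chest is at (333,213), with its fronts at (314,262) and (359,251), and the tape and a red patch on its top. The glue is at (103,243) and the ring box at (408,246). The side view agrees. Next I measure.

```bash
python3 - <<'E'
import numpy as np,cv2
d=np.load("top0.npz");P,im=d["P"],d["im"]
hsv=cv2.cvtColor(im,cv2.COLOR_BGR2HSV);H,S,V=[hsv[...,i].astype(int) for i in range(3)]
def reg(m,u0,u1,v0,v1):
    k=np.zeros(m.shape,bool);k[v0:v1,u0:u1]=1;return m&k&np.isfinite(P[...,2])
def rect(n,m):
    p=P[m];q=(p[:,:2]*1000).astype(np.float32);(c,s,a)=cv2.minAreaRect(q)
    print(n,len(p),"c",np.round(c,1),"size",np.round(s,1),"ang",round(a,2),"z med",np.round(np.percentile(p[:,2],[5,50,95]),4))
z=P[...,2]
rect("chest",reg((z>.077)&(z<.088),275,395,175,250))
rect("chestall",reg((z>.07),275,395,175,250))
rect("cover",reg((H>100)&(H<130)&(S>150)&(z>.05),130,235,175,250))
rect("tray",reg((z>.02),120,240,175,255))
rect("strips",reg((H>20)&(H<35)&(S>150)&(z>.03),120,240,175,255))
rect("frontL",reg((z>.062)&(z<.085)&(S<60)&(V>130),285,342,240,272))
rect("frontR",reg((z>.062)&(z<.085)&(S<60)&(V>130),336,386,230,262))
rect("glue",reg((z>.02),90,120,230,256))
rect("ring",reg((z>.02),395,425,230,262))
rect("tape",reg((z>.09),275,395,175,250))
for u,v in((314,262),(295,264),(335,261),(359,251),(342,254),(380,249)):print(u,v,np.round(P[v-2:v+3,u],3).tolist(),im[v-2:v+3,u].tolist())
cv2.imwrite("pics/crop1.png",cv2.resize(im[170:280,90:430],None,fx=2.3,fy=2.3,interpolation=cv2.INTER_CUBIC))
E
```

```text
chest 4281 c [ 558.  -187.2] size [162.3 230.7] ang 6.89 z med [0.0776 0.0805 0.0842]
chestall 5131 c [ 558.  -187.2] size [163.8 231.1] ang 6.66 z med [0.0762 0.0804 0.0982]
cover 1754 c [561.1 210.9] size [119.3 103.2] ang 7.04 z med [0.0587 0.0624 0.0662]
tray 5044 c [566.1 184.5] size [142.5 231.1] ang 7.28 z med [0.0217 0.0538 0.0655]
strips 825 c [565.4 190.9] size [142.3 214.8] ang 7.24 z med [0.0392 0.0513 0.0643]
frontL 237 c [ 468.9 -148.9] size [ 48.4 116.5] ang 0.51 z med [0.0639 0.0741 0.0782]
frontR 215 c [ 485.7 -246.5] size [ 28.1 114.7] ang 15.19 z med [0.0689 0.0744 0.0775]
glue 228 c [482.6 371.8] size [31.7 36. ] ang 74.31 z med [0.0253 0.0537 0.0831]
ring 450 c [ 502.8 -379.3] size [50. 51.] ang 10.86 z med [0.03   0.0389 0.043 ]
tape 352 c [ 585.6 -158.3] size [78.5 78.4] ang 47.04 z med [0.0944 0.0997 0.1034]
314 262 [[0.458, -0.143, 0.074], [0.455, -0.143, 0.072], [0.453, -0.143, 0.07], [0.451, -0.143, 0.071], [0.449, -0.144, 0.063]] [[154, 171, 168], [157, 174, 169], [156, 173, 169], [142, 157, 159], [63, 85, 97]]
295 264 [[0.451, -0.098, 0.079], [0.449, -0.0
[... 303 characters left out ...]
71, 169], [154, 171, 169], [143, 160, 158], [66, 78, 88], [26, 51, 80]]
359 251 [[0.487, -0.249, 0.077], [0.485, -0.249, 0.075], [0.483, -0.25, 0.072], [0.48, -0.249, 0.076], [0.478, -0.249, 0.073]] [[152, 165, 163], [155, 171, 169], [155, 171, 168], [150, 164, 160], [84, 97, 105]]
342 254 [[0.479, -0.209, 0.075], [0.476, -0.209, 0.074], [0.474, -0.209, 0.075], [0.473, -0.211, 0.059], [0.474, -0.218, 0.021]] [[156, 174, 169], [156, 172, 168], [142, 153, 157], [73, 81, 87], [49, 61, 76]]
380 249 [[0.494, -0.3, 0.07], [0.491, -0.299, 0.077], [0.489, -0.299, 0.076], [0.487, -0.299, 0.075], [0.485, -0.3, 0.072]] [[148, 164, 162], [153, 169, 167], [154, 170, 168], [150, 163, 161], [98, 109, 117]]
```

View pics/crop1.png

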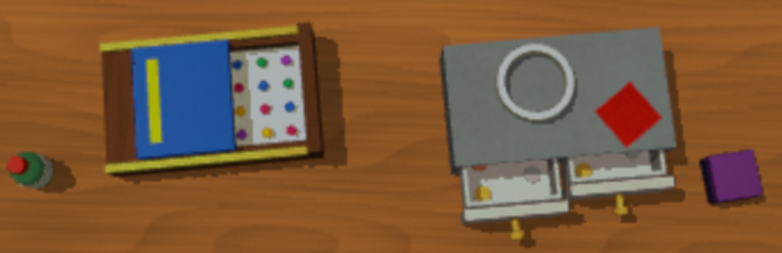

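The yaw of both is about 7°. The cover end face is near (555.5, 262.5) mm, and the shut drawer fronts near x 493 to 506 mm. All sizes match. I'll do the cover first.

Emit:
send_rows --deltas '[{"dx": 22,"dy": -22,"dz": 0,"rz": 5},{"dx": 44,"dy": -45,"dz": 0,"rz": 10},{"dx": 66,"dy": -67,"dz": 0,"rz": 15},{"dx": 88,"dy": -90,"dz": 0,"rz": 20},{"dx": 110,"dy": -112,"dz": 0,"rz": 26}]' --jaw 0

```text
$.deltas[0]: bad value
```

Emit:
send_rows --deltas '[{"dx": 22,"dy": -22},{"dx": 44,"dy": -45},{"dx": 66,"dy": -67},{"dx": 88,"dy": -90},{"dx": 110,"dy": -112}]'

```text
$.deltas[0]: bad value
```

Emit:
send_rows --deltas '[{"dx": 25,"dy": -22},{"dx": 50,"dy": -45},{"dx": 75,"dy": -67},{"dx": 95,"dy": -90},{"dx": 111,"dy": -108}]'

```text
$.deltas[0]: bad value
```

Emit:
send_rows --deltas '[{"dz": -25},{"dz": -50},{"dz": -80},{"dz": -110},{"dz": -110}]'

```text
$.deltas[0]: bad value
```

Emit:
send_rows --deltas '[{"dx": 22,"dy": -22,"dz": 0,"rx": 0,"ry": 0,"rz": 5},{"dx": 44,"dy": -45,"dz": 0,"rx": 0,"ry": 0,"rz": 10},{"dx": 66,"dy": -67,"dz": 0,"rx": 0,"ry": 0,"rz": 15},{"dx": 88,"dy": -90,"dz": 0,"rx": 0,"ry": 0,"rz": 20},{"dx": 110,"dy": -112,"dz": 0,"rx": 0,"ry": 0,"rz": 26}]' --jaw 0

```text
clock: 0.52
tcp_pos: [0.33, 0.5249, 0.2418]
orientation: [0.2, -3.135, 0.001]
contact_force: [-0.4, 0.6, 0.1]
grip_width: 0.0252
gripper_force: 0.0
```

Emit:
send_rows --deltas '[{"dx": 22,"dy": -22,"dz": 0,"rx": 0,"ry": 0,"rz": 0},{"dx": 44,"dy": -45,"dz": 0,"rx": 0,"ry": 0,"rz": 0},{"dx": 66,"dy": -67,"dz": 0,"rx": 0,"ry": 0,"rz": 0},{"dx": 88,"dy": -90,"dz": 0,"rx": 0,"ry": 0,"rz": 0},{"dx": 110,"dy": -112,"dz": 0,"rx": 0,"ry": 0,"rz": 0}]'

```text
clock: 0.93
tcp_pos: [0.44, 0.4128, 0.2419]
orientation: [0.193, -3.135, 0.001]
contact_force: [0.3, -0.3, 0.7]
grip_width: 0.0002
gripper_force: 0.0
```

Emit:
send_rows --deltas '[{"dx": 25,"dy": -25,"dz": 0,"rx": 0,"ry": 0,"rz": 0},{"dx": 50,"dy": -50,"dz": 0,"rx": 0,"ry": 0,"rz": 0},{"dx": 75,"dy": -75,"dz": 0,"rx": 0,"ry": 0,"rz": 0},{"dx": 100,"dy": -100,"dz": 0,"rx": 0,"ry": 0,"rz": 0},{"dx": 111,"dy": -111,"dz": 0,"rx": 0,"ry": 0,"rz": 0}]'

```text
clock: 1.35
tcp_pos: [0.5538, 0.2979, 0.242]
orientation: [-0.183, 3.135, -0.004]
contact_force: [0.1, -0.5, 0.1]
grip_width: 0.0005
gripper_force: 0.0
```

Emit:
send_rows --deltas '[{"dx": 0,"dy": 0,"dz": -25,"rx": 0,"ry": 0,"rz": 0},{"dx": 0,"dy": 0,"dz": -60,"rx": 0,"ry": 0,"rz": 0},{"dx": 0,"dy": 0,"dz": -95,"rx": 0,"ry": 0,"rz": 0},{"dx": 0,"dy": 0,"dz": -115,"rx": 0,"ry": 0,"rz": 0},{"dx": 0,"dy": 0,"dz": -115,"rx": 0,"ry": 0,"rz": 0}]'

```text
clock: 1.77
tcp_pos: [0.5469, 0.3014, 0.1219]
orientation: [0.193, -3.127, 0.008]
contact_force: [-0.3, -0.0, -0.4]
grip_width: -0.0001
gripper_force: 0.0
```

Emit:
send_rows --deltas '[{"dx": 0,"dy": 0,"dz": -20,"rx": 0,"ry": 0,"rz": 0},{"dx": 0,"dy": 0,"dz": -40,"rx": 0,"ry": 0,"rz": 0},{"dx": 0,"dy": 0,"dz": -55,"rx": 0,"ry": 0,"rz": 0},{"dx": 0,"dy": 0,"dz": -64,"rx": 0,"ry": 0,"rz": 0},{"dx": 0,"dy": 0,"dz": -64,"rx": 0,"ry": 0,"rz": 0}]'

```text
clock: 2.18
tcp_pos: [0.5496, 0.3031, 0.0624]
orientation: [0.193, -3.134, 0.002]
contact_force: [-0.5, -0.5, 1.0]
grip_width: 0.0003
gripper_force: 0.0
```

```bash
python3 - <<'E'
from h import *
f=grab("side"); cv2.imwrite("pics/s1.png",cv2.resize(f["frame"][190:370,180:360],None,fx=3,fy=3,interpolation=cv2.INTER_CUBIC))
o=r.get_obs();print(o["clock"],o["tcp_pos"],o["contact_force"])
E
```

```text
2.2333 [0.55025022 0.30348646 0.06354663] [ 0.44258474 -0.64990699  1.43094434]
```

View pics/s1.png

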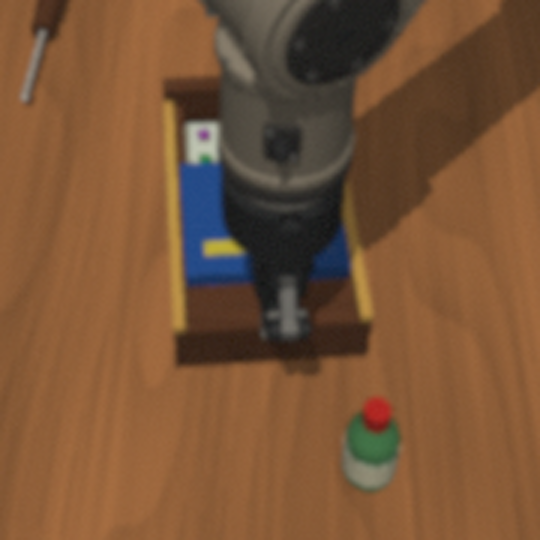

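The fingers stand on the deck centred behind the cover end, at crop (287,320). They are clear of the strips and the glue. Now a slow push along the tray's -y.

Emit:
send_rows --deltas '[{"dx": 0.6,"dy": -5,"dz": 0,"rx": 0,"ry": 0,"rz": 0},{"dx": 1.2,"dy": -10,"dz": 0,"rx": 0,"ry": 0,"rz": 0},{"dx": 1.9,"dy": -15,"dz": 0,"rx": 0,"ry": 0,"rz": 0},{"dx": 2.5,"dy": -20,"dz": 0,"rx": 0,"ry": 0,"rz": 0},{"dx": 3.1,"dy": -25,"dz": 0,"rx": 0,"ry": 0,"rz": 0}]'

```text
clock: 2.65
tcp_pos: [0.5538, 0.2776, 0.0639]
orientation: [-0.192, 3.135, 0.0]
contact_force: [-0.6, -0.2, 0.0]
grip_width: -0.0
gripper_force: 0.0
```

Emit:
send_rows --deltas '[{"dx": 0.6,"dy": -5,"dz": 0,"rx": 0,"ry": 0,"rz": 0},{"dx": 1.2,"dy": -10,"dz": 0,"rx": 0,"ry": 0,"rz": 0},{"dx": 1.9,"dy": -15,"dz": 0,"rx": 0,"ry": 0,"rz": 0},{"dx": 2.5,"dy": -20,"dz": 0,"rx": 0,"ry": 0,"rz": 0},{"dx": 3.1,"dy": -25,"dz": 0,"rx": 0,"ry": 0,"rz": 0}]'

```text
clock: 3.07
tcp_pos: [0.5567, 0.2533, 0.0636]
orientation: [-0.193, 3.135, 0.001]
contact_force: [-0.2, 1.7, 1.2]
grip_width: 0.0
gripper_force: 1.2
```

Emit:
send_rows --deltas '[{"dx": 0.6,"dy": -5,"dz": 0,"rx": 0,"ry": 0,"rz": 0},{"dx": 1.2,"dy": -10,"dz": 0,"rx": 0,"ry": 0,"rz": 0},{"dx": 1.9,"dy": -15,"dz": 0,"rx": 0,"ry": 0,"rz": 0},{"dx": 2.5,"dy": -20,"dz": 0,"rx": 0,"ry": 0,"rz": 0},{"dx": 3.1,"dy": -25,"dz": 0,"rx": 0,"ry": 0,"rz": 0}]'

```text
clock: 3.48
tcp_pos: [0.5598, 0.228, 0.0635]
orientation: [-0.193, 3.135, 0.0]
contact_force: [1.2, 2.1, 2.8]
grip_width: -0.0002
gripper_force: 1.3
```

Emit:
send_rows --deltas '[{"dx": 0.5,"dy": -4,"dz": 0,"rx": 0,"ry": 0,"rz": 0},{"dx": 1,"dy": -8,"dz": 0,"rx": 0,"ry": 0,"rz": 0},{"dx": 1.4,"dy": -11,"dz": 0,"rx": 0,"ry": 0,"rz": 0},{"dx": 1.7,"dy": -14,"dz": 0,"rx": 0,"ry": 0,"rz": 0},{"dx": 2,"dy": -16,"dz": 0,"rx": 0,"ry": 0,"rz": 0}]'

```text
clock: 3.9
tcp_pos: [0.5616, 0.212, 0.0632]
orientation: [0.193, -3.136, 0.0]
contact_force: [0.7, 1.4, 2.2]
grip_width: -0.0003
gripper_force: 1.1
```

Emit:
send_rows --deltas '[{"dx": 0.3,"dy": -2,"dz": 0,"rx": 0,"ry": 0,"rz": 0},{"dx": 0.5,"dy": -4,"dz": 0,"rx": 0,"ry": 0,"rz": 0},{"dx": 0.8,"dy": -6,"dz": 0,"rx": 0,"ry": 0,"rz": 0},{"dx": 1,"dy": -8,"dz": 0,"rx": 0,"ry": 0,"rz": 0},{"dx": 1.2,"dy": -9.5,"dz": 0,"rx": 0,"ry": 0,"rz": 0}]'

```text
clock: 4.32
tcp_pos: [0.5628, 0.2027, 0.0633]
orientation: [0.193, -3.136, 0.0]
contact_force: [0.7, 1.6, 1.6]
grip_width: -0.0001
gripper_force: 1.0
```

Emit:
send_rows --deltas '[{"dx": 0.1,"dy": -1,"dz": 0,"rx": 0,"ry": 0,"rz": 0},{"dx": 0.3,"dy": -2,"dz": 0,"rx": 0,"ry": 0,"rz": 0},{"dx": 0.4,"dy": -3,"dz": 0,"rx": 0,"ry": 0,"rz": 0},{"dx": 0.5,"dy": -4,"dz": 0,"rx": 0,"ry": 0,"rz": 0}]'

```text
clock: 4.65
tcp_pos: [0.5631, 0.2006, 0.0634]
orientation: [-0.195, 3.135, 0.003]
contact_force: [0.3, 6.6, 0.9]
grip_width: -0.0001
gripper_force: 3.4
```

Emit:
send_rows --deltas '[{"dx": 0.1,"dy": -1,"dz": 0,"rx": 0,"ry": 0,"rz": 0},{"dx": 0.3,"dy": -2,"dz": 0,"rx": 0,"ry": 0,"rz": 0},{"dx": 0.3,"dy": -2,"dz": 0,"rx": 0,"ry": 0,"rz": 0}]'

```text
clock: 4.9
tcp_pos: [0.5631, 0.2004, 0.0634]
orientation: [-0.197, 3.135, 0.006]
contact_force: [0.8, 9.4, -0.5]
grip_width: -0.0003
gripper_force: 4.1
```

Emit:
send_rows --deltas '[{"dx": 0,"dy": 3,"dz": 0,"rx": 0,"ry": 0,"rz": 0},{"dx": 0,"dy": 9,"dz": 0,"rx": 0,"ry": 0,"rz": 0},{"dx": 0,"dy": 15,"dz": 10,"rx": 0,"ry": 0,"rz": 0},{"dx": 0,"dy": 15,"dz": 40,"rx": 0,"ry": 0,"rz": 0},{"dx": 0,"dy": 15,"dz": 75,"rx": 0,"ry": 0,"rz": 0}]'

```text
clock: 5.32
tcp_pos: [0.5615, 0.2114, 0.1373]
orientation: [0.194, -3.13, 0.004]
contact_force: [1.3, 0.2, 0.6]
grip_width: -0.0002
gripper_force: 0.0
```

Emit:
send_rows --deltas '[{"dx": -10,"dy": -20,"dz": 25,"rx": 0,"ry": 0,"rz": 0},{"dx": -22,"dy": -52,"dz": 40,"rx": 0,"ry": 0,"rz": 0},{"dx": -34,"dy": -85,"dz": 40,"rx": 0,"ry": 0,"rz": 0},{"dx": -47,"dy": -119,"dz": 40,"rx": 0,"ry": 0,"rz": 0},{"dx": -60,"dy": -150,"dz": 40,"rx": 0,"ry": 0,"rz": 0}]'

```text
clock: 5.73
tcp_pos: [0.5027, 0.0598, 0.1792]
orientation: [-0.192, 3.135, -0.001]
contact_force: [0.2, -1.0, 0.3]
grip_width: 0.0
gripper_force: 0.0
```

Emit:
send_rows --deltas '[{"dx": -13,"dy": -32,"dz": 0,"rx": 0,"ry": 0,"rz": 0},{"dx": -26,"dy": -64,"dz": 0,"rx": 0,"ry": 0,"rz": 0},{"dx": -38,"dy": -96,"dz": 0,"rx": 0,"ry": 0,"rz": 0},{"dx": -50,"dy": -128,"dz": 0,"rx": 0,"ry": 0,"rz": 0},{"dx": -60,"dy": -160,"dz": 0,"rx": 0,"ry": 0,"rz": 0}]'

```text
clock: 6.15
tcp_pos: [0.442, -0.0997, 0.1788]
orientation: [0.192, -3.135, -0.0]
contact_force: [0.3, -0.4, -0.1]
grip_width: -0.0001
gripper_force: 0.0
```

Emit:
send_rows --deltas '[{"dx": -8,"dy": -26,"dz": 0,"rx": 0,"ry": 0,"rz": 0},{"dx": -16,"dy": -52,"dz": 0,"rx": 0,"ry": 0,"rz": 0},{"dx": -23,"dy": -70,"dz": 0,"rx": 0,"ry": 0,"rz": 0},{"dx": -23,"dy": -77,"dz": 0,"rx": 0,"ry": 0,"rz": 0},{"dx": -23,"dy": -77,"dz": 0,"rx": 0,"ry": 0,"rz": 0}]'

```text
clock: 6.57
tcp_pos: [0.4201, -0.1767, 0.1787]
orientation: [-0.187, 3.136, -0.001]
contact_force: [0.4, 0.4, -0.0]
grip_width: 0.0003
gripper_force: 0.0
```

```bash
python3 - <<'E'
from h import *
f=grab("top"); cv2.imwrite("pics/t2.png",cv2.resize(f["frame"][170:310,90:430],None,fx=2.3,fy=2.3,interpolation=cv2.INTER_CUBIC))
P=f["P"];hsv=cv2.cvtColor(f["frame"],cv2.COLOR_BGR2HSV)
m=(abs(hsv[...,0].astype(int)-115)<15)&(hsv[...,1]>150)&(P[...,2]>.05);m[:,:130]=0;m[:,240:]=0
print(cv2.minAreaRect((P[m][:,:2]*1000).astype(np.float32)))
o=r.get_obs();print(o["clock"],o["tcp_pos"],o["contact_force"])
E
```

```text
((570.4534301757812, 137.1905517578125), (118.9695816040039, 103.41336059570312), 7.381851673126221)
6.6167 [ 0.42067943 -0.17514486  0.17862156] [ 0.11320906  0.28095125 -0.04088496]
```

View pics/t2.png

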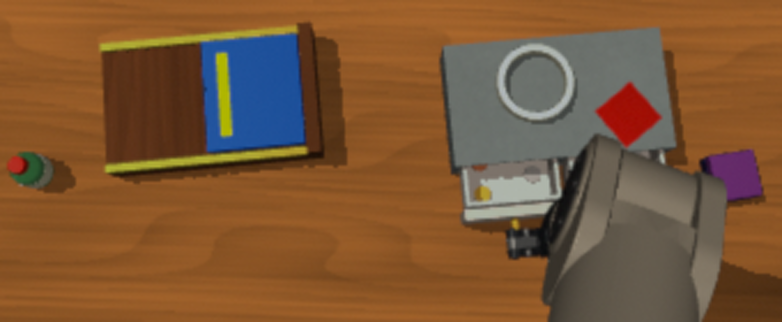

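The cover is shut: it is centred at (570,137), against the tray's end wall. Before lowering, I check the height of the wrist, which leans to the right over the ring box side.

```bash
python3 - <<'E'
from h import *
f=grab("side");g=grab("top")
cv2.imwrite("pics/s2.png",cv2.resize(f["frame"][60:260,200:400],None,fx=3,fy=3))
for n,P in(("side",f["P"]),("top",g["P"])):
    m=(P[...,2]>.11)&(P[...,0]>.25)&(P[...,1]<-.05)&(P[...,1]>-.45)&(P[...,0]<.65);q=P[m]
    for a in np.arange(-.45,-.05,.05):
        s=q[(q[:,1]>=a)&(q[:,1]<a+.05)]
        if len(s)>5:print(n,round(a,2),len(s),"z",s[:,2].min().round(3),s[:,2].max().round(3),"x",s[:,0].min().round(3),s[:,0].max().round(3))
print(r.get_obs()["joints"].round(3))
E
```

```text
side -0.25 16 z 0.217 0.256 x 0.438 0.44
side -0.2 799 z 0.169 0.503 x 0.383 0.478
side -0.15 2953 z 0.215 0.519 x 0.352 0.478
top -0.25 607 z 0.494 0.568 x 0.361 0.455
top -0.2 3576 z 0.502 0.678 x 0.277 0.474
top -0.15 5780 z 0.216 0.696 x 0.281 0.476
top -0.1 755 z 0.588 0.691 x 0.274 0.335
[ 0.044  0.197  0.239  2.14  -0.065  0.811  2.018]
```

View pics/s2.png

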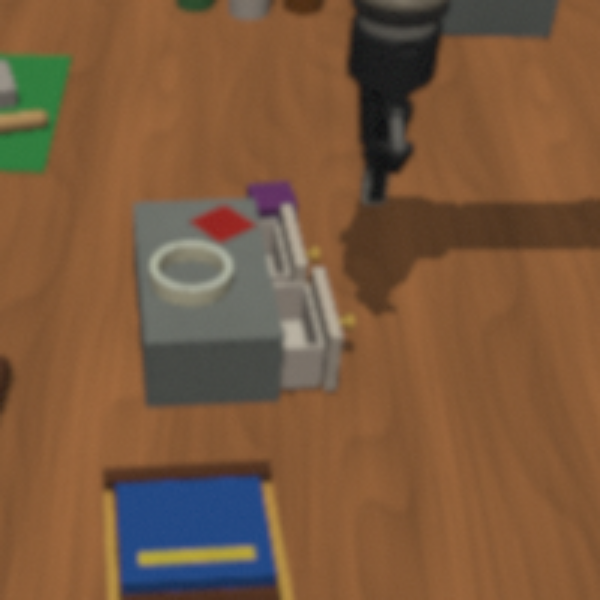

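The wrist is upright and above z 0.5, and the fingers at crop (375,195) clear the fronts. Next I descend.

Emit:
send_rows --deltas '[{"dx": 0,"dy": 0,"dz": -30,"rx": 0,"ry": 0,"rz": 0},{"dx": 0,"dy": 0,"dz": -60,"rx": 0,"ry": 0,"rz": 0},{"dx": 0,"dy": 0,"dz": -90,"rx": 0,"ry": 0,"rz": 0},{"dx": 0,"dy": 0,"dz": -115,"rx": 0,"ry": 0,"rz": 0},{"dx": 0,"dy": 0,"dz": -128,"rx": 0,"ry": 0,"rz": 0}]'

```text
clock: 7.13
tcp_pos: [0.4197, -0.1728, 0.0477]
orientation: [0.197, -3.132, -0.003]
contact_force: [-1.7, 0.1, 0.1]
grip_width: -0.0
gripper_force: 0.0
```

Emit:
send_rows --deltas '[{"dx": 4,"dy": 0.5,"dz": 0,"rx": 0,"ry": 0,"rz": 0},{"dx": 8,"dy": 1,"dz": 0,"rx": 0,"ry": 0,"rz": 0},{"dx": 12,"dy": 1.5,"dz": 0,"rx": 0,"ry": 0,"rz": 0},{"dx": 16,"dy": 2,"dz": 0,"rx": 0,"ry": 0,"rz": 0},{"dx": 20,"dy": 2.5,"dz": 0,"rx": 0,"ry": 0,"rz": 0}]'

```text
clock: 7.55
tcp_pos: [0.442, -0.1724, 0.0514]
orientation: [-0.194, 3.133, -0.001]
contact_force: [-0.8, -0.5, 0.8]
grip_width: -0.0001
gripper_force: 0.7
```

Emit:
send_rows --deltas '[{"dx": 4,"dy": 0.5,"dz": 0,"rx": 0,"ry": 0,"rz": 0},{"dx": 8,"dy": 1,"dz": 0,"rx": 0,"ry": 0,"rz": 0},{"dx": 12,"dy": 1.5,"dz": 0,"rx": 0,"ry": 0,"rz": 0},{"dx": 16,"dy": 2,"dz": 0,"rx": 0,"ry": 0,"rz": 0},{"dx": 20,"dy": 2.5,"dz": 0,"rx": 0,"ry": 0,"rz": 0}]'

```text
clock: 7.97
tcp_pos: [0.4608, -0.1701, 0.0503]
orientation: [0.193, -3.136, -0.0]
contact_force: [-1.2, -0.2, 1.4]
grip_width: 0.0004
gripper_force: 0.9
```

Emit:
send_rows --deltas '[{"dx": 4,"dy": 0.5,"dz": 0,"rx": 0,"ry": 0,"rz": 0},{"dx": 8,"dy": 1,"dz": 0,"rx": 0,"ry": 0,"rz": 0},{"dx": 11,"dy": 1.4,"dz": 0,"rx": 0,"ry": 0,"rz": 0},{"dx": 14,"dy": 1.7,"dz": 0,"rx": 0,"ry": 0,"rz": 0},{"dx": 16,"dy": 2,"dz": 0,"rx": 0,"ry": 0,"rz": 0}]'

```text
clock: 8.38
tcp_pos: [0.477, -0.1681, 0.0503]
orientation: [-0.193, 3.136, -0.0]
contact_force: [-1.2, -1.0, 1.2]
grip_width: 0.0003
gripper_force: 0.8
```

Emit:
send_rows --deltas '[{"dx": 1.2,"dy": 0.1,"dz": 0,"rx": 0,"ry": 0,"rz": 0},{"dx": 2.4,"dy": 0.3,"dz": 0,"rx": 0,"ry": 0,"rz": 0},{"dx": 3.6,"dy": 0.4,"dz": 0,"rx": 0,"ry": 0,"rz": 0},{"dx": 4.8,"dy": 0.6,"dz": 0,"rx": 0,"ry": 0,"rz": 0},{"dx": 6,"dy": 0.7,"dz": 0,"rx": 0,"ry": 0,"rz": 0}]'

```text
clock: 8.8
tcp_pos: [0.4825, -0.1674, 0.0503]
orientation: [0.193, -3.135, -0.0]
contact_force: [-1.5, -1.0, -0.4]
grip_width: 0.0004
gripper_force: 0.8
```

Emit:
send_rows --deltas '[{"dx": 1,"dy": 0.1,"dz": 0,"rx": 0,"ry": 0,"rz": 0},{"dx": 2,"dy": 0.2,"dz": 0,"rx": 0,"ry": 0,"rz": 0},{"dx": 3,"dy": 0.3,"dz": 0,"rx": 0,"ry": 0,"rz": 0}]'

```text
clock: 9.05
tcp_pos: [0.4852, -0.1671, 0.0502]
orientation: [0.193, -3.135, -0.0]
contact_force: [-4.7, -1.4, 3.3]
grip_width: 0.0001
gripper_force: 2.7
```

Emit:
send_rows --deltas '[{"dx": 1,"dy": 0.1,"dz": 0,"rx": 0,"ry": 0,"rz": 0},{"dx": 2,"dy": 0.2,"dz": 0,"rx": 0,"ry": 0,"rz": 0},{"dx": 3,"dy": 0.3,"dz": 0,"rx": 0,"ry": 0,"rz": 0},{"dx": 3,"dy": 0.3,"dz": 0,"rx": 0,"ry": 0,"rz": 0}]'

```text
clock: 9.38
tcp_pos: [0.4851, -0.167, 0.0498]
orientation: [0.191, -3.129, -0.002]
contact_force: [-9.9, -1.7, 6.3]
grip_width: -0.0003
gripper_force: 5.0
```

The left drawer is home: the force rose with no motion. Now I back off and shift to the right drawer.

Emit:
send_rows --deltas '[{"dx": -10,"dy": -1,"dz": 0,"rx": 0,"ry": 0,"rz": 0},{"dx": -28,"dy": -3,"dz": 0,"rx": 0,"ry": 0,"rz": 0},{"dx": -48,"dy": -6,"dz": 0,"rx": 0,"ry": 0,"rz": 0},{"dx": -48,"dy": -30,"dz": 0,"rx": 0,"ry": 0,"rz": 0},{"dx": -48,"dy": -58,"dz": 0,"rx": 0,"ry": 0,"rz": 0}]'

```text
clock: 9.8
tcp_pos: [0.4401, -0.2232, 0.0504]
orientation: [-0.199, 3.135, 0.002]
contact_force: [0.7, 0.0, 1.5]
grip_width: -0.0001
gripper_force: 0.0
```

Emit:
send_rows --deltas '[{"dx": 0,"dy": 0,"dz": 0,"rx": 0,"ry": 0,"rz": 0},{"dx": 4,"dy": 0.5,"dz": 0,"rx": 0,"ry": 0,"rz": 0},{"dx": 8,"dy": 1,"dz": 0,"rx": 0,"ry": 0,"rz": 0},{"dx": 12,"dy": 1.5,"dz": 0,"rx": 0,"ry": 0,"rz": 0},{"dx": 16,"dy": 2,"dz": 0,"rx": 0,"ry": 0,"rz": 0}]'

```text
clock: 10.22
tcp_pos: [0.4576, -0.2214, 0.0503]
orientation: [-0.196, 3.135, 0.001]
contact_force: [0.3, 0.7, 0.4]
grip_width: 0.0003
gripper_force: 0.0
```

Emit:
send_rows --deltas '[{"dx": 4,"dy": 0.5,"dz": 0,"rx": 0,"ry": 0,"rz": 0},{"dx": 8,"dy": 1,"dz": 0,"rx": 0,"ry": 0,"rz": 0},{"dx": 12,"dy": 1.5,"dz": 0,"rx": 0,"ry": 0,"rz": 0},{"dx": 16,"dy": 2,"dz": 0,"rx": 0,"ry": 0,"rz": 0},{"dx": 20,"dy": 2.5,"dz": 0,"rx": 0,"ry": 0,"rz": 0}]'

```text
clock: 10.63
tcp_pos: [0.4764, -0.2199, 0.0501]
orientation: [0.193, -3.134, -0.001]
contact_force: [-2.0, 0.2, -0.2]
grip_width: 0.0004
gripper_force: 0.9
```

Emit:
send_rows --deltas '[{"dx": 3,"dy": 0.4,"dz": 0,"rx": 0,"ry": 0,"rz": 0},{"dx": 6,"dy": 0.7,"dz": 0,"rx": 0,"ry": 0,"rz": 0},{"dx": 8,"dy": 1,"dz": 0,"rx": 0,"ry": 0,"rz": 0},{"dx": 9.5,"dy": 1.1,"dz": 0,"rx": 0,"ry": 0,"rz": 0},{"dx": 11,"dy": 1.3,"dz": 0,"rx": 0,"ry": 0,"rz": 0}]'

```text
clock: 11.05
tcp_pos: [0.4875, -0.219, 0.0503]
orientation: [0.193, -3.135, -0.0]
contact_force: [-1.7, 0.0, 0.4]
grip_width: -0.0001
gripper_force: 0.8
```

Emit:
send_rows --deltas '[{"dx": 1,"dy": 0.1,"dz": 0,"rx": 0,"ry": 0,"rz": 0},{"dx": 2,"dy": 0.2,"dz": 0,"rx": 0,"ry": 0,"rz": 0},{"dx": 3,"dy": 0.3,"dz": 0,"rx": 0,"ry": 0,"rz": 0},{"dx": 4,"dy": 0.4,"dz": 0,"rx": 0,"ry": 0,"rz": 0},{"dx": 5,"dy": 0.5,"dz": 0,"rx": 0,"ry": 0,"rz": 0}]'

```text
clock: 11.47
tcp_pos: [0.4914, -0.2185, 0.0502]
orientation: [0.192, -3.134, -0.001]
contact_force: [-7.7, 0.3, 4.8]
grip_width: -0.0
gripper_force: 3.6
```

Emit:
send_rows --deltas '[{"dx": 1,"dy": 0.1,"dz": 0,"rx": 0,"ry": 0,"rz": 0},{"dx": 2,"dy": 0.2,"dz": 0,"rx": 0,"ry": 0,"rz": 0},{"dx": 2,"dy": 0.2,"dz": 0,"rx": 0,"ry": 0,"rz": 0}]'

```text
clock: 11.72
tcp_pos: [0.4915, -0.2186, 0.05]
orientation: [0.191, -3.13, -0.002]
contact_force: [-9.7, 0.3, 6.9]
grip_width: 0.0002
gripper_force: 4.9
```

Home as well. Now I retreat, lift and check.

Emit:
send_rows --deltas '[{"dx": -10,"dy": -1,"dz": 0,"rx": 0,"ry": 0,"rz": 0},{"dx": -30,"dy": -3,"dz": 0,"rx": 0,"ry": 0,"rz": 0},{"dx": -48,"dy": -6,"dz": 0,"rx": 0,"ry": 0,"rz": 0},{"dx": -48,"dy": -6,"dz": 30,"rx": 0,"ry": 0,"rz": 0},{"dx": -48,"dy": -6,"dz": 65,"rx": 0,"ry": 0,"rz": 0}]'

```text
clock: 12.13
tcp_pos: [0.444, -0.2243, 0.1144]
orientation: [0.19, -3.132, -0.002]
contact_force: [1.4, 0.1, 0.7]
grip_width: 0.0001
gripper_force: 0.0
```

Emit:
send_rows --deltas '[{"dx": 0,"dy": 30,"dz": 20,"rx": 0,"ry": 0,"rz": 0},{"dx": 0,"dy": 65,"dz": 40,"rx": 0,"ry": 0,"rz": 0},{"dx": 0,"dy": 100,"dz": 55,"rx": 0,"ry": 0,"rz": 0},{"dx": 0,"dy": 138,"dz": 60,"rx": 0,"ry": 0,"rz": 0},{"dx": 0,"dy": 175,"dz": 60,"rx": 0,"ry": 0,"rz": 0}]'

```text
clock: 12.55
tcp_pos: [0.4482, -0.0478, 0.1776]
orientation: [-0.191, 3.129, 0.0]
contact_force: [0.2, 0.9, -0.2]
grip_width: -0.0001
gripper_force: 0.0
```

Emit:
send_rows --deltas '[{"dx": 0,"dy": 35,"dz": 0,"rx": 0,"ry": 0,"rz": 0},{"dx": 0,"dy": 70,"dz": 0,"rx": 0,"ry": 0,"rz": 0},{"dx": 0,"dy": 95,"dz": 0,"rx": 0,"ry": 0,"rz": 0},{"dx": 0,"dy": 100,"dz": 0,"rx": 0,"ry": 0,"rz": 0},{"dx": 0,"dy": 100,"dz": 0,"rx": 0,"ry": 0,"rz": 0}]'

```text
clock: 12.97
tcp_pos: [0.4471, 0.0527, 0.1757]
orientation: [-0.199, 3.133, 0.001]
contact_force: [0.0, -0.7, -0.2]
grip_width: 0.0
gripper_force: 0.0
```

```bash
python3 - <<'E'
from h import *
f=grab("top"); cv2.imwrite("pics/t3.png",cv2.resize(f["frame"][110:310,90:430],None,fx=2.3,fy=2.3,interpolation=cv2.INTER_CUBIC))
d=np.load("top0.npz")
for n,(u0,u1,v0,v1) in dict(glue=(90,120,230,256),ring=(395,425,230,262),burn=(230,304,130,150),tape=(304,344,186,226)).items():
    a=d["im"][v0:v1,u0:u1].astype(int);b=f["frame"][v0:v1,u0:u1].astype(int);print(n,abs(a-b).mean().round(2))
P=f["P"];m=np.zeros(P.shape[:2],bool);m[180:262,275:395]=1;m&=(P[...,2]>.068)
print(cv2.minAreaRect((P[m][:,:2]*1000).astype(np.float32)))
o=r.get_obs();print(o["clock"],o["tcp_pos"],o["contact_force"])
E
```

```text
glue 3.07
ring 3.08
burn 3.11
tape 4.45
((569.11181640625, -186.29396057128906), (141.10934448242188, 231.3662872314453), 7.071896553039551)
13.0167 [0.44695924 0.05084865 0.17557435] [-0.12756044 -0.39061149 -0.30981042]
```

View pics/t3.png

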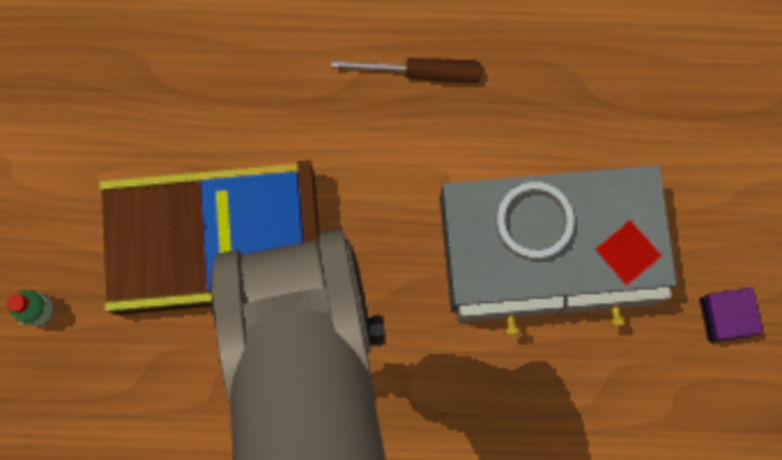

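Both white fronts are flush at crop y≈300, with the total depth measured at 141 mm. The cover is shut, and the loose things are where they were.

```bash
python3 -c "
from bench import r
print(r.hand_in())"
```

```text
the job is handed in; nothing more can be done
None
```

I pushed both drawers home and flush, slid the tray cover fully shut and left the loose items untouched; the job was handed in at about 13 s on the robot's clock, and no verdict came back.

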